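Bring the pouring pot round to the front of the glaze carousel

TASK

First turn the lipped pouring pot in its seat on the glaze carousel so that its lip points straight out over the small steel nib on the disc's rim, and let go of it, standing upright in its seat. Then take the tall upright wooden handle and turn the carousel, gently, until the nib stands at the steel pointer on the foot. Finish still gripping the handle, holding the turntable still there; keep every jar standing in its seat and leave the other things on the table alone.

Things in the scene. Friction and masses are not known exactly. Their poses are not given: they have to be found in the camera images.
- foot: The carousel's fixed foot: a dark wooden disc, 350 mm across, 16 mm thick, bolted to the table somewhere in front of the robot. Origin: centre of its underside, on the carousel's upright axis. Its -x points to the pointer.
- pointer (a point): Tip of the steel pointer on the foot: a bar 10 mm wide, 26 mm long, standing on the rim of the foot and pointing to the axis, on the side roughly towards the robot (within 0.35 rad), its top 42 mm above the table. The tip is 146 mm from the carousel's axis, 40 mm above the table.
- turntable (a joint): How far the carousel's light-wood disc (280 mm across, top 36 mm above the table) has been turned from its start, in rad about the foot's axis, anticlockwise positive seen from above. At the start the nib is 0.7 to 5.5 rad anticlockwise of the pointer. It turns freely either way (-12 to 12) and stays where it is left (bearing friction 0.12 N m, damping 0.05 N m s/rad).
- nib (a point): Outer end of the dark steel nib, a 14 x 12 mm block lying on the disc's rim, 5 mm high; this point is 140 mm from the carousel's axis, 41 mm above the table. The nib lies straight out from the pot's seat and turns with the disc.
- seat (a point): Centre of the floor of the pot's seat on the disc, 85 mm from the carousel's axis towards the nib, 36 mm above the table; its x axis points to the carousel's axis. The seat is a wooden ring, 69 mm inside, 8 mm high. Four more such seats (57 mm inside), also 85 mm from the axis, hold jars; a steel hub knob, 32 mm across, 22 mm high, is in the middle.
- pot: White ceramic pot, about 0.28 kg, loose in its seat: round, 64 mm across, closed top 60 mm above its foot; on it an upright tab grip, one piece with it, 34 mm long (pot's x), 12 mm thick (y), 60 to 86 mm above its foot. A spout 12 mm thick sticks out at its -x side. Origin: centre of underside, z up. The lip starts 0.6 to 1.45 rad anticlockwise from straight out, seen from above.
- lip (a point): Lip of the pot: tip of the spout, 44 mm from the pot's axis along its -x, 55 mm above its foot. When it points straight out over the nib it stands 11 mm inward of the nib's outer end, seen from above.
- handle: Upright round wooden rod fixed on the disc, straight across the axis from the pot's seat, 115 mm from the carousel's axis: 16 mm across, with a foot 28 mm across, 132 mm tall above the disc. Turns with the disc. Origin: centre of its foot on the disc's top.
- handle_top (a point): Top of the handle rod, on its axis, 168 mm above the table: higher than everything else on the carousel.
- jar_a: Tall white lidded glaze jar, 53 mm across, 65 mm high, standing loose in one of the four other seats. Origin: centre of its underside.
- jar_b: Low white lidded glaze jar, 53 mm across, 46 mm high, in another seat. Origin: centre of its underside.
- jar_c: Glass jar with a steel cap, 52 mm across, 64 mm high, in another seat. Origin: centre of its underside.
- jar_d: Terracotta jar with a cork, 52 mm across, 67 mm high, in another seat. Origin: centre of its underside.
- bowl: White bowl, 124 mm across, 70 mm high, loose on the table to the left of the carousel; not part of the job. Origin: centre of its underside.
- brush: Brush lying loose on the table to the right of the carousel; not part of the job.
- beaker: Terracotta cup, 76 mm across, 85 mm high, loose on the table to the right of the carousel; not part of the job. Origin: centre of its underside.

How it is judged:
By the outcome, as a careful person would: the job done as asked, in the order asked, and still so for the second after the job is handed in, while the arm keeps its last pose, push and grip.
It also fails if it takes over 58 s, if anything falls off the work surface, if the arm or the gripper's body presses on something with over 40 N, if the wrist force passes 120 N, or if a joint passes its speed limit or range.

ROBOT

A 6-joint arm with a two-finger parallel gripper is mounted at the origin on the work surface. World frame = base frame: x ahead of the robot, y to its left, z up, the work surface at z = 0. Lengths are in mm, angles in rad, forces in N, time in s.
With the tool pointing down it reaches from about 350 to 975 mm from the base axis. Payload 7.1 kg.
Tool frame: the origin (TCP) lies between the finger pads; the fingertips stand 17 mm ahead of it and the grasp point (between the pads) lies 2 mm behind it; z points along the fingers, y is the line along which they close (so a half turn about z gives the same grasp; the last joint's range is limited). The gripper opens to 88 mm and grips with 3 to 60 N. Pads are 20 mm wide; open, the fingers measure 115 mm over their backs; the gripper's body (75 mm by 178 mm) begins 61 mm behind the grasp point.
Start: joints at [-1.121, 0.423, 1.63, -0, 1.089, -0.019], TCP at [282.399, -557.544, 239.675] pointing down, gripper open.
Joint ranges: [-3, 3], [-0.9, 2.11], [0.09, 2.58], [-1.31, 4.45], [0.11, 2.69], [-2.54, 2.54]. Speed limits (rad/s): [2.39, 2.39, 3.01, 3.14, 3.14, 3.14].

INTERFACE

Orientations are given as a rotation vector (axis times angle).
In Python, from workcell import ctrl, vision, close_job, get_obs gives the robot as it stands (ctrl), with the cameras (vision), the job as plain functions and the readings as plain functions.
- The arm moves only by the shell command python3 jog.py FILE [OPENING], which reads ROWS from the file FILE. ROWS is a JSON list of rows, 1 to 5 of them, each an object with the fields trans (a list: dx, dy, dz in units of 100 mm), rot (a list: a rotation vector rx, ry, rz in rad); a field left out counts as zero; each row shifts and turns the commanded pose from where the row before left it, along the tool's axes as they then stand; what a row does not reach is not made up. A row lasts 1/12 s, in which the tool goes at most 41.7 mm and 0.125 rad, less where a joint would pass 70% of its speed; a pose out of reach is approached as far as the arm can. OPENING is the finger opening in mm, set as the command begins (- or left out keeps the last). The fingers move at their own pace and stop on an object; the grip force is fixed at half the most. Time passes only in rows, so rows that do not move let the fingers close. It prints the time, the measured TCP pose, the force, the opening and the grip force at its end. Input that does not fit is refused with a message, and nothing moves.
- get_obs(): the state, without advancing time (a new reading comes with each control period).
- vision.get_image(name): name is "scene" or "top"; returns a dict with "img" (420x560x3 uint8, red, green, blue), "fx", "fy", "cx", "cy" (pixels), "R" (3x3) and "t" (3): a world point X has camera coordinates R X + t. Camera axes: x right, y down, z forward; pixel columns grow to the right and rows downward; lengths in mm; the calibration is good to about 2 mm. A picture is of the moment at which its call begins. There is no depth.
- close_job(): hands the job in; it is judged then, once.
The state is a dict: "t": time; "qpos": joint angles; "qvel": joint speeds; "joint_torque": joint torques, N m; "ee_pos": TCP position; "orientation": TCP orientation; "ft_force": force on the tool from outside, world axes, zero at the start; "moment": the same for the moment, N m; "width": finger opening in mm; "grasp_force": force on a finger pad.
Only numpy, scipy, OpenCV 4.12 (cv2) and the standard library are available. Lean on these libraries where they do the work, as an engineer would, in place of code of your own. Each camera call takes 0.05 s, during which the arm holds its last target. There are 200 camera calls.

## Working session

There is one attempt and no reset: what is moved stays moved. The work goes in short steps, Python scripts to look and compute and a shell command to move; the robot and the scene stay as the last step left them, time stands still between calls to the robot, and variables do not carry over. Pictures are saved under pics/ and viewed, at most 10 in all, crops included, and the job is handed in when it is done.

```bash
ls; mkdir -p pics
cat > h.py <<'E'
import numpy as np, cv2
from workcell import ctrl, vision, close_job, get_obs
def snap(n):
    im=vision.get_image(n); return im
def save(im,f,crop=None,s=1):
    a=im["img"][:,:,::-1]
    if crop: x0,y0,x1,y1=crop; a=a[y0:y1,x0:x1]
    cv2.imwrite("pics/"+f,cv2.resize(a,None,fx=s,fy=s,interpolation=cv2.INTER_CUBIC))
def proj(c,X):
    p=np.array(c["R"])@np.array(X,float)+np.array(c["t"]); return np.array([c["fx"]*p[0]/p[2]+c["cx"],c["fy"]*p[1]/p[2]+c["cy"]])
def ray(c,uv):
    R=np.array(c["R"]);o=-R.T@np.array(c["t"]);d=R.T@np.array([(uv[0]-c["cx"])/c["fx"],(uv[1]-c["cy"])/c["fy"],1]);return o,d/np.linalg.norm(d)
def atz(c,uv,z):
    o,d=ray(c,uv);return o+d*(z-o[2])/d[2]
def tri(*cu):
    A=np.zeros((3,3));b=np.zeros(3)
    for c,uv in cu:
        o,d=ray(c,uv);P=np.eye(3)-np.outer(d,d);A+=P;b+=P@o
    X=np.linalg.solve(A,b);return X,[np.linalg.norm(proj(c,X)-uv) for c,uv in cu]
E
python3 - <<'E'
from h import *
import pickle
d={}
for n in("scene","top"):
    c=snap(n);d[n]=c;save(c,n+"0.png",None,1.42);print(n,c["fx"],c["cx"],c["cy"],np.round(-np.array(c["R"]).T@c["t"]),np.round(c["R"],3).tolist())
pickle.dump(d,open("c0.pkl","wb"))
o=get_obs();print(o)
E
```

```text
jog.py
pics
workcell.py
scene 416.97785151797666 285.2578467979386 212.11110433125262 [978. 761. 816.] [[-0.882, 0.472, -0.004], [0.295, 0.544, -0.786], [-0.369, -0.694, -0.619]]
top 459.381999667784 277.0388326655766 211.23570181560999 [ 400.  -27. 1431.] [[0.001, -1.0, -0.004], [-0.991, -0.001, -0.132], [0.132, 0.004, -0.991]]
{'t': 0.1, 'qpos': array([-1.12100959e+00,  4.23739128e-01,  1.63057479e+00,  1.07821365e-05,
        1.08860856e+00, -1.89918848e-02]), 'qvel': array([-0.00023116, -0.00021279, -0.00246138, -0.00030923,  0.00033992,
        0.0001337 ]), 'joint_torque': array([-1.80254956e-04, -5.45617175e+01, -2.74323392e+01,  6.45306520e-02,
        1.87397667e-02, -1.86902662e-05]), 'ee_pos': array([ 282.202686  , -557.14520791,  239.01044883]), 'orientation': array([-3.05442629e+00, -7.29322030e-01,  4.31637901e-04]), 'ft_force': array([-0.18482673, -0.27840467,  0.67787955]), 'moment': array([-0.01279655, -0.02857852, -0.0547751 ]), 'grasp_force': 0.0, 'width': 87.89299539701477}
```

View pics/top0.png

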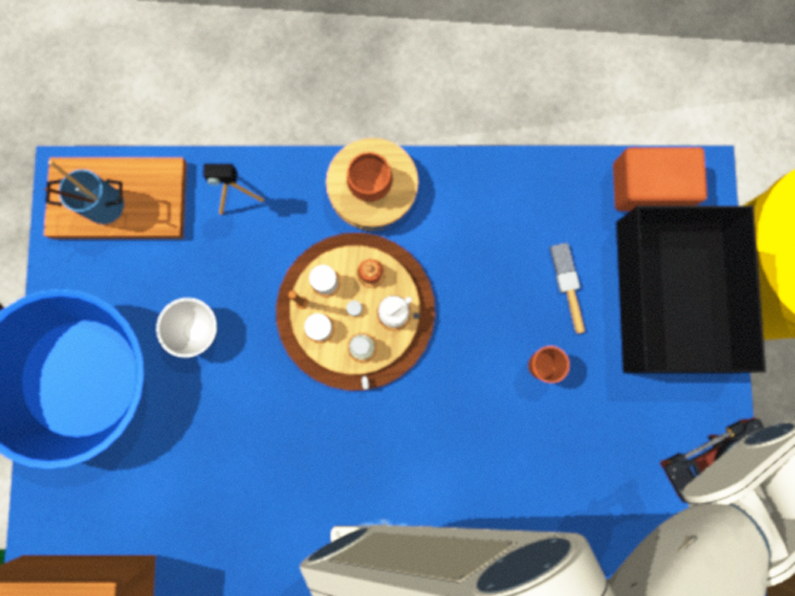

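View pics/scene0.png

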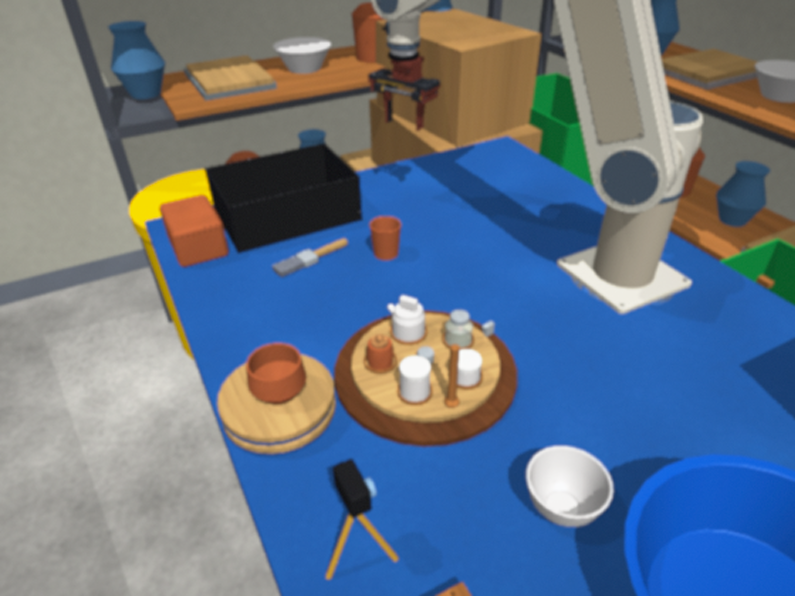

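The top view shows the carousel centre at about (354,309), the pot at (395,312) with the nib to its right at (418,314), the pointer at (365,382) and the handle at (297,298). In the scene view the pot is at (407,318), the handle top at (455,348) and the pointer at (488,327). I'll enlarge both.

Run:
```python
from h import *
import pickle
d=pickle.load(open("c0.pkl","rb"))
save(d["top"],"tc.png",(190,160,310,278),5)
save(d["scene"],"sc.png",(230,200,370,310),5.6)
```

```text
(no output)
```

View pics/tc.png

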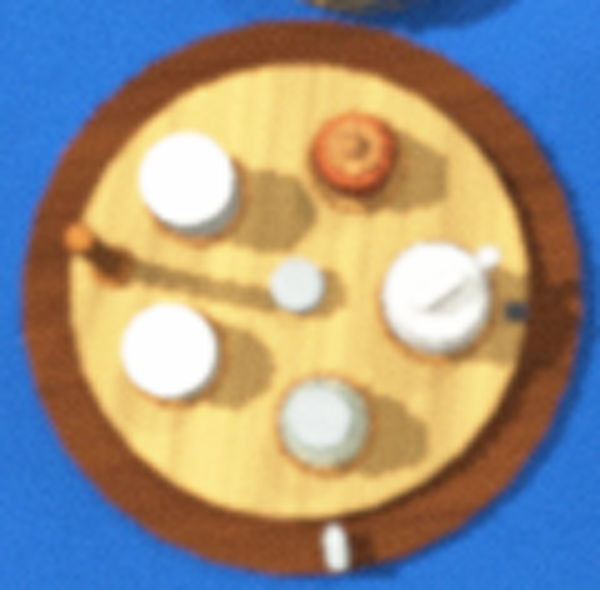

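View pics/sc.png

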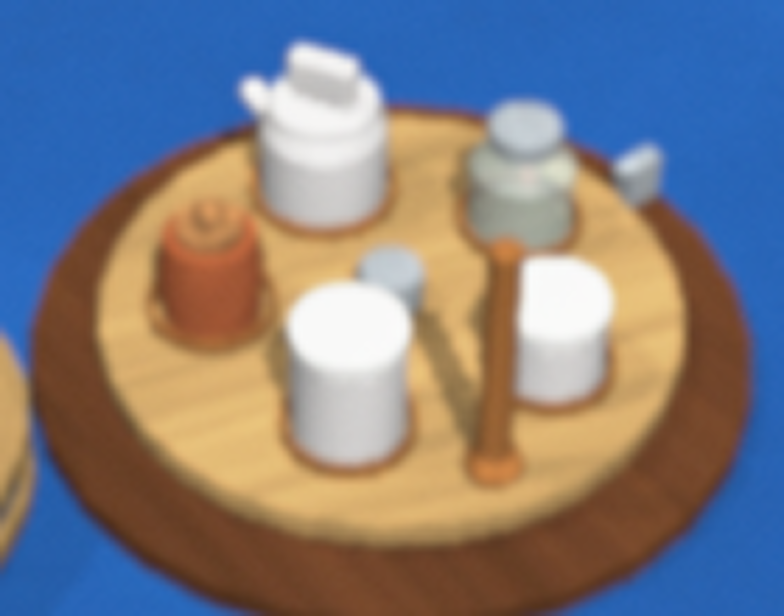

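The top crop shows the knob at (298,285), nib end at (526,312), lip at (493,255), pointer tip at (332,524) and handle top at (78,238). The scene crop shows the handle top at (506,247), the tab's top edge from (293,48) to (355,75), the lip at (246,88) and the knob at (392,262).

```bash
cat > m1.py <<'E'
from h import *
import pickle
d=pickle.load(open("c0.pkl","rb"));T=d["top"];S=d["scene"]
tp=lambda x,y:np.array([(x+.5)/5-.5+190,(y+.5)/5-.5+160])
sp=lambda x,y:np.array([(x+.5)/5.6-.5+230,(y+.5)/5.6-.5+200])
r=lambda a:np.round(a,1)
C1=atz(T,tp(299,292),36);C2=atz(T,tp(302,297),16);print("centre disc/foot",r(C1),r(C2))
def t(n,a,b):
    X,e=tri((T,tp(*a)),(S,sp(*b)));print(n,r(X),r(e));return X
K=t("knob",(298,285),(392,260));H=t("handle top",(78,238),(506,247));L=t("lip",(493,255),(246,88))
t("tab",(450,290),(324,61)); t("hfoot",(112,273),(494,466)); t("pointer top",(332,524),(617,158))
N=atz(T,tp(526,312),41);P=atz(T,tp(332,524),41);F=atz(T,tp(435,297),96)
print("nib",r(N),"pointer",r(P),"pottop",r(F))
C=(C1+C2)[:2]/2
for n,X in dict(N=N,P=P,H=H,L=L,K=K).items():
    v=X[:2]-C;print(n,r(np.hypot(*v)),round(np.arctan2(v[1],v[0]),3))
# expected projections
E
python3 m1.py
```

```text
centre disc/foot [564.7  63.5  36. ] [564.   62.9  16. ]
knob [565.3  62.7  63.1] [0.2 0.2]
handle top [579.  177.7 170.2] [0. 0.]
lip [581.  -54.5  90.5] [0.3 0.3]
tab [554.7 -27.6 116.6] [0.7 0.8]
hfoot [576.8 177.5  37.7] [0.3 0.3]
pointer top [423.   41.8  53. ] [0.2 0.2]
nib [552.  -75.1  41. ] pointer [423.7  42.   41. ] pottop [554.8 -20.   96. ]
N 138.9 -1.66
P 142.3 -2.992
H 115.4 1.444
L 118.9 -1.43
K 1.1 -0.501
```

Those agree with the text: centre about (564.6, 63), nib radius 139, handle radius 115 and top at 170 mm. Next I'll fit a joint model to both views.

```bash
cat >> m1.py <<'E'
print('fit')
from scipy.optimize import least_squares
pol=lambda c,r,a:np.array([c[0]+r*np.cos(a),c[1]+r*np.sin(a)])
def model(p):
    cx,cy,th,ph,px,py,li=p;c=(cx,cy);q=(px,py)
    X={}
    X['K']=[*c,58];X['H']=[*pol(c,115,th+np.pi),168];X['hf']=[*pol(c,115,th+np.pi),38]
    X['N']=[*pol(c,139,th),41];X['P']=[*pol(c,147,ph),42];X['L']=[*pol(q,43,li),91]
    X['t1']=[*pol(q,17,li),122];X['t2']=[*pol(q,-17,li),122]
    return X
obs=[('K',T,tp(298,285)),('K',S,sp(392,262)),('H',T,tp(78,238)),('H',S,sp(506,244)),('hf',T,tp(112,273)),('hf',S,sp(494,468)),
('N',T,tp(526,312)),('P',T,tp(332,524)),('P',S,sp(617,158)),('L',T,tp(493,255)),('L',S,sp(246,88)),('t1',S,sp(293,48)),('t2',S,sp(355,75)),('t1',T,tp(476,273)),('t2',T,tp(425,308))]
f=lambda p:np.concatenate([proj(c,model(p)[k])-uv for k,c,uv in obs])
s=least_squares(f,[564,63,-1.67,-3,555,-22,-.9],loss='soft_l1');print(np.round(s.x,3))
for (k,c,uv),e in zip(obs,f(s.x).reshape(-1,2)):print(k,'T' if c is T else 'S',np.round(e,2))
E
python3 m1.py|sed -n '/fit/,$p'
cat > go.py <<'E'
import sys
from h import *
from scipy.spatial.transform import Rotation as Ro
o=get_obs();R=Ro.from_rotvec(o["orientation"]).as_matrix()
print("t",round(o["t"],2),"pos",np.round(o["ee_pos"],1),"xang",round(np.arctan2(R[1,0],R[0,0]),3),"zdir",np.round(R[:,2],3),"q",np.round(o["qpos"],2),"w",round(o["width"],1),"g",round(o["grasp_force"],1),"F",np.round(o["ft_force"],1))
if len(sys.argv)>3: print("tool delta",np.round(R.T@(np.array(list(map(float,sys.argv[1:4])))-o["ee_pos"]),1))
E
echo '[{"rot":[0,0,-0.124]},{"rot":[0,0,-0.124]},{"rot":[0,0,-0.124]},{"rot":[0,0,-0.124]},{"rot":[0,0,-0.124]}]' > next.json && python3 jog.py next.json 45
echo '[{"rot":[0,0,-0.124]},{"rot":[0,0,-0.124]},{"rot":[0,0,-0.124]},{"rot":[0,0,-0.124]},{"rot":[0,0,-0.124]}]' > next.json && python3 jog.py next.json
echo '[{"rot":[0,0,-0.124]},{"rot":[0,0,-0.124]},{"rot":[0,0,-0.124]},{"rot":[0,0,-0.12]},{}]' > next.json && python3 jog.py next.json
python3 go.py 555.5 -22 239
```

```text
fit
[565.944  62.762  -1.674  -2.988 554.978 -23.447  -0.91 ]
K T [-0.02  0.14]
K S [-0.41  1.14]
H T [0.33 0.52]
H S [0.29 0.94]
hf T [ 0.25 -0.55]
hf S [-0.05 -0.36]
N T [0.13 0.11]
P T [0.59 1.  ]
P S [-0.16  2.36]
L T [ 1.12 -0.38]
L S [-0.31 -0.63]
t1 S [-0.31 -0.  ]
t2 S [ 0.11 -1.74]
t1 T [-2.37  0.07]
t2 T [-1.53  0.29]
t: 0.52
ee_pos: [282.3, -557.3, 239.2]
orientation: [-2.682, -1.635, -0.0]
ft_force: [-0.7, -1.2, -0.9]
width: 57.8
grasp_force: 0.0
t: 0.93
ee_pos: [282.2, -557.3, 239.2]
orientation: [-2.055, -2.375, -0.001]
ft_force: [0.0, -0.0, 0.5]
width: 45.1
grasp_force: 0.0
t: 1.35
ee_pos: [282.3, -557.3, 239.2]
orientation: [-1.418, -2.803, -0.001]
ft_force: [-1.1, -0.1, -0.3]
width: 45.2
grasp_force: 0.0
t 1.35 pos [ 282.3 -557.3  239.2] xang 2.205 zdir [-0.     0.001 -1.   ] q [-1.12  0.42  1.63 -0.    1.09 -1.76] w 45.2 g 0.0 F [-1.1 -0.1 -0.3]
tool delta [2.693e+02 5.373e+02 5.000e-01]
```

Careful with the scale: shifts go in units of 100 mm. That gives: 35.8 mm is 0.358, 18 mm is 0.18.

```bash
echo '[{"trans":[0.09,0.18,0]},{"trans":[0.18,0.358,0]},{"trans":[0.18,0.358,0]},{"trans":[0.18,0.358,0]},{"trans":[0.18,0.358,0]}]' > next.json && python3 jog.py next.json|head -2
echo '[{"trans":[0.18,0.358,0]},{"trans":[0.18,0.358,0]},{"trans":[0.18,0.358,0]},{"trans":[0.18,0.358,0]},{"trans":[0.18,0.358,0]}]' > next.json && python3 jog.py next.json|head -2
echo '[{"trans":[0.18,0.358,0]},{"trans":[0.18,0.358,0]},{"trans":[0.18,0.358,0]},{"trans":[0.18,0.358,0]},{"trans":[0.1,0.2,0]}]' > next.json && python3 jog.py next.json|head -2
echo '[{"trans":[0,0,0.2]},{"trans":[0,0,0.2]},{"trans":[0,0,0.15]},{}]' > next.json && python3 jog.py next.json
python3 go.py 555.8 -22.5 118
```

```text
t: 1.77
ee_pos: [365.2, -395.5, 239.4]
t: 2.18
ee_pos: [456.9, -217.1, 239.7]
t: 2.6
ee_pos: [541.4, -53.2, 239.7]
t: 2.93
ee_pos: [538.0, -55.9, 181.7]
orientation: [-1.426, -2.794, 0.003]
ft_force: [-0.9, 0.2, -0.7]
width: 45.0
grasp_force: 0.0
t 2.93 pos [538.  -55.9 181.7] xang 2.198 zdir [-0.006  0.001 -1.   ] q [-0.13  0.38  1.86 -0.    0.91 -0.75] w 45.0 g 0.0 F [-0.9  0.2 -0.7]
tool delta [16.4 34.3 63.6]
```

```bash
echo '[{"trans":[0.08,0.17,0]},{"trans":[0.08,0.17,0]},{"trans":[0,0,0.1]},{},{}]' > next.json && python3 jog.py next.json
python3 go.py 555.8 -22.5 118
python3 - <<'E'
from h import *
import pickle
a=snap("scene");b=snap("top");pickle.dump((a,b),open("c1.pkl","wb"))
A=cv2.resize(a["img"][150:290,230:350],None,fx=3.3,fy=3.3,interpolation=2);B=cv2.resize(b["img"][150:290,220:340],None,fx=3.3,fy=3.3,interpolation=2)
cv2.imwrite("pics/p1.png",np.hstack([A,B])[:,:,::-1])
E
```

```text
t: 3.35
ee_pos: [557.4, -23.9, 174.3]
orientation: [-1.425, -2.799, 0.001]
ft_force: [-0.0, -0.5, -0.9]
width: 44.9
grasp_force: 0.0
t 3.35 pos [557.4 -23.9 174.3] xang 2.2 zdir [-0.002 -0.    -1.   ] q [-0.06  0.41  1.83 -0.    0.9  -0.69] w 44.9 g 0.0 F [-0.  -0.5 -0.9]
tool delta [ 2.  -0.4 56.3]
```

View pics/p1.png

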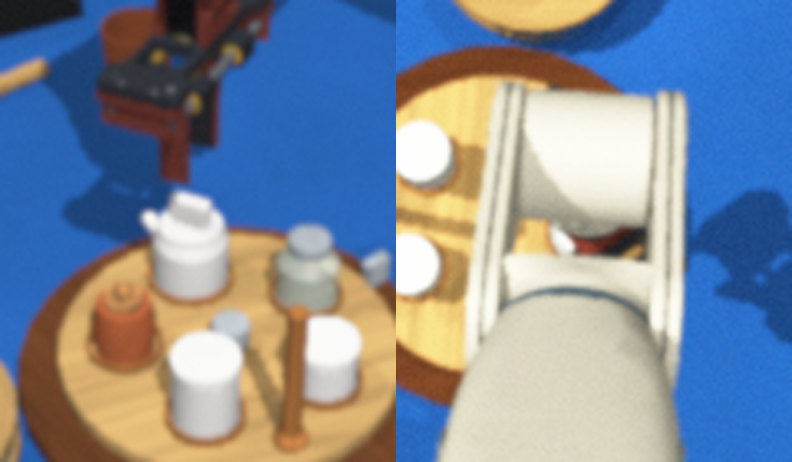

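The gripper is centred above the tab: the finger tips are at (173,180) and (203,146), with the tab at (190,205) below. Next I'll descend and close.

Scaled: 5 mm is 0.05, 15 mm is 0.15.

```bash
echo '[{"trans":[0.015,0,0.15]},{"trans":[0,0,0.15]},{"trans":[0,0,0.12]},{"trans":[0,0,0.08]},{"trans":[0,0,0.05]}]' > next.json && python3 jog.py next.json
echo '[{},{},{},{},{}]' > next.json && python3 jog.py next.json 4
echo '[{},{},{}]' > next.json && python3 jog.py next.json
python3 go.py 555.8 -22.5 118
```

```text
t: 3.87
ee_pos: [556.7, -22.7, 118.7]
orientation: [-1.424, -2.799, 0.001]
ft_force: [0.1, -0.1, -0.0]
width: 45.1
grasp_force: 0.0
t: 4.28
ee_pos: [557.6, -22.4, 120.2]
orientation: [1.423, 2.8, 0.001]
ft_force: [0.1, -0.7, 0.2]
width: 14.9
grasp_force: 0.0
t: 4.53
ee_pos: [557.6, -22.3, 120.1]
orientation: [1.424, 2.8, 0.001]
ft_force: [0.9, 0.6, 1.9]
width: 11.8
grasp_force: 30.0
t 4.53 pos [557.6 -22.3 120.1] xang 2.201 zdir [ 0.001  0.    -1.   ] q [-0.06  0.49  1.86  0.    0.79 -0.69] w 11.8 g 30.0 F [0.9 0.6 1.9]
tool delta [ 0.9 -1.6  2.1]
```

```bash
echo '[{"rot":[0,0,0.08]},{"rot":[0,0,0.08]},{"rot":[0,0,0.08]},{"rot":[0,0,0.08]},{"rot":[0,0,0.08]}]' > next.json && python3 jog.py next.json
echo '[{"rot":[0,0,0.08]},{"rot":[0,0,0.08]},{"rot":[0,0,0.08]},{"rot":[0,0,0.08]},{"rot":[0,0,0.013]}]' > next.json && python3 jog.py next.json
echo '[{},{},{}]' > next.json && python3 jog.py next.json
python3 go.py 557 -22 118
```

```text
t: 4.95
ee_pos: [557.2, -22.7, 120.0]
orientation: [1.956, 2.458, -0.001]
ft_force: [-1.3, -2.0, 3.6]
width: 12.0
grasp_force: 30.0
t: 5.37
ee_pos: [557.2, -22.5, 120.0]
orientation: [2.336, 2.101, -0.001]
ft_force: [-1.2, -1.8, 5.2]
width: 11.6
grasp_force: 30.0
t: 5.62
ee_pos: [557.3, -22.5, 120.0]
orientation: [2.33, 2.107, -0.0]
ft_force: [-2.4, -1.3, 5.3]
width: 11.8
grasp_force: 30.0
t 5.62 pos [557.3 -22.5 120. ] xang 1.47 zdir [ 0. -0. -1.] q [-0.06  0.49  1.86 -0.    0.79  0.04] w 11.8 g 30.0 F [-2.4 -1.3  5.3]
tool delta [ 0.5 -0.3  2. ]
```

```bash
echo '[{},{},{},{},{}]' > next.json && python3 jog.py next.json 45
echo '[{"trans":[0,0,-0.1]},{"trans":[0,0,-0.25]},{"trans":[0,0,-0.35]},{"trans":[0,0,-0.3]},{"trans":[0,0,-0.15]}]' > next.json && python3 jog.py next.json
echo '[{"trans":[-0.4,0,0]},{"trans":[-0.4,0,0]},{"trans":[-0.4,0,0]},{"trans":[-0.4,0,0]},{}]' > next.json && python3 jog.py next.json
python3 go.py 576 178 146
python3 - <<'E'
from h import *
import pickle
a=snap("scene");b=snap("top");pickle.dump((a,b),open("c2.pkl","wb"))
A=cv2.resize(a["img"][195:305,230:330],None,fx=4,fy=4,interpolation=2);B=cv2.resize(b["img"][160:270,210:310],None,fx=4,fy=4,interpolation=2)
cv2.imwrite("pics/p2.png",np.hstack([A,B])[:,:,::-1])
E
```

```text
t: 6.03
ee_pos: [557.2, -22.3, 119.5]
orientation: [-2.332, -2.104, 0.0]
ft_force: [-0.1, 0.4, 0.5]
width: 41.6
grasp_force: 0.0
t: 6.45
ee_pos: [558.8, -22.4, 239.1]
orientation: [2.33, 2.102, 0.006]
ft_force: [0.2, 0.1, -0.4]
width: 45.1
grasp_force: 0.0
t: 6.87
ee_pos: [540.4, -187.2, 235.8]
orientation: [2.335, 2.097, -0.001]
ft_force: [-0.9, 0.1, -0.7]
width: 44.9
grasp_force: 0.0
t 6.87 pos [ 540.4 -187.2  235.8] xang 1.464 zdir [ 0.001 -0.002 -1.   ] q [-0.35  0.35  1.75 -0.    1.04 -0.25] w 44.9 g 0.0 F [-0.9  0.1 -0.7]
tool delta [367.1  -3.8  89. ]
```

View pics/p2.png

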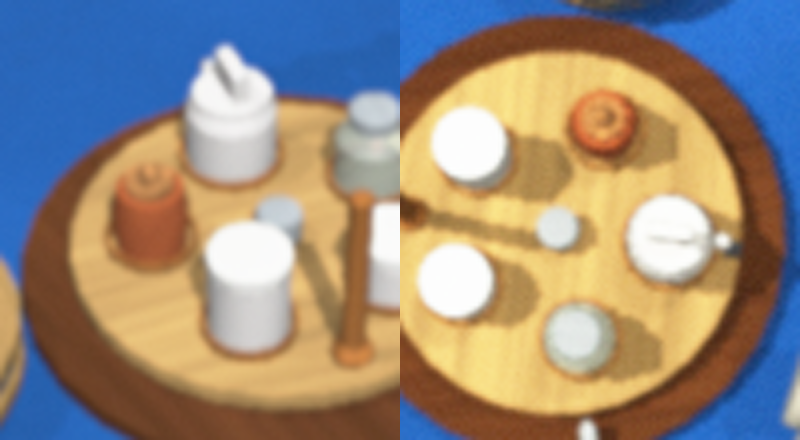

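The lip at (726,241) now points over the nib, whose end is at about (740,249). I'll check this numerically against the projected ideal.

Run:
```python
from h import *
import pickle
a,b=pickle.load(open("c2.pkl","rb"))
C=np.array([565.3,62.8]);
f=lambda x,y:np.array([(x-400+.5)/4-.5+210,(y+.5)/4-.5+160])
L=atz(b,f(728,241),91);N=atz(b,f(741,250),41);t1=atz(b,f(700,240),122);t2=atz(b,f(650,238),122);K=atz(b,f(558,227),58)
for X in(L,N,t1,t2,K):print(np.round(X,1))
an=lambda v:np.arctan2(v[1],v[0])
print("nib",an(N[:2]-C),"lip",an(L[:2]-C),"lip from seat",an(L[:2]-np.array([557,-22])),"tab",an((t1-t2)[:2]))
c=lambda p:((p+.5-[210,160])*4-.5+[400,0])
for th in(-1.66,-1.70): print(th,[np.round(c(proj(b,[C[0]+r*np.cos(th),C[1]+r*np.sin(th),z]))) for r,z in((129,91),(139,41),(-115,168))])
```

```text
[552.8 -64.1  91. ]
[551.6 -75.3  41. ]
[550.  -43.1 122. ]
[551.4  -7.3 122. ]
[567.1  63.   58. ]
nib -1.6696293205298904 lip -1.6691500007052051 lip from seat -1.6707358700023265 tab -1.6102488786732525
-1.66 [array([730., 240.]), array([741., 248.]), array([383., 196.])]
-1.7 [array([729., 247.]), array([741., 256.]), array([384., 189.])]
```

Scaled: 40 mm is 0.4, 20 mm is 0.2.

```bash
echo '[{"trans":[0.2,0,0]},{"trans":[0.4,0,0]},{"trans":[0.4,0,0]},{"trans":[0.4,0,0]},{"trans":[0.4,0,0]}]' > next.json && python3 jog.py next.json|head -2
echo '[{"trans":[0.4,0,0]},{"trans":[0.4,0,0]},{"trans":[0.4,0,0]},{"trans":[0.4,0,0]},{"trans":[0.2,0,0]}]' > next.json && python3 jog.py next.json|head -2
echo '[{"trans":[0,0,0.1]},{},{}]' > next.json && python3 jog.py next.json
python3 go.py 577 177.3 146
```

```text
t: 7.38
ee_pos: [558.9, 0.7, 235.1]
t: 7.8
ee_pos: [577.0, 182.3, 235.2]
t: 8.05
ee_pos: [576.5, 176.7, 223.9]
orientation: [-2.331, -2.105, 0.004]
ft_force: [-0.0, 0.4, -0.1]
width: 45.1
grasp_force: 0.0
t 8.05 pos [576.5 176.7 223.9] xang 1.469 zdir [-0.002 -0.001 -1.   ] q [ 0.28  0.41  1.69 -0.    1.04  0.38] w 45.1 g 0.0 F [-0.   0.4 -0.1]
tool delta [ 0.8  0.6 77.9]
```

Positioned over the handle. Opening is 45 mm around a 16 mm rod, so I'll descend and grip.

Scaled: 20 mm is 0.2, 15 mm is 0.15.

```bash
echo '[{"trans":[0,0,0.15]},{"trans":[0,0,0.2]},{"trans":[0,0,0.2]},{"trans":[0,0,0.15]},{"trans":[0,0,0.08]}]' > next.json && python3 jog.py next.json
echo '[{},{},{},{},{}]' > next.json && python3 jog.py next.json 8
echo '[{},{},{}]' > next.json && python3 jog.py next.json
python3 go.py
```

```text
t: 8.47
ee_pos: [576.6, 174.8, 145.0]
orientation: [-2.334, -2.101, 0.004]
ft_force: [-0.3, -0.7, 0.2]
width: 44.8
grasp_force: 0.0
t: 8.88
ee_pos: [578.6, 176.7, 147.8]
orientation: [2.332, 2.103, 0.003]
ft_force: [-0.3, -0.0, 4.6]
width: 15.4
grasp_force: 30.2
t: 9.13
ee_pos: [578.6, 176.7, 147.8]
orientation: [2.332, 2.104, 0.003]
ft_force: [-0.1, -1.2, 5.1]
width: 15.4
grasp_force: 30.0
t 9.13 pos [578.6 176.7 147.8] xang 1.468 zdir [ 0.002  0.    -1.   ] q [ 0.28  0.51  1.74 -0.    0.89  0.38] w 15.4 g 30.0 F [-0.1 -1.2  5.1]
```

Scaled: 4.6 mm is 0.046, 3.45 mm is 0.0345.

```bash
echo '[{"trans":[0,0.012,0],"rot":[0,0,0.01]},{"trans":[0,0.023,0],"rot":[0,0,0.02]},{"trans":[0,0.0345,0],"rot":[0,0,0.03]},{"trans":[-0.001,0.046,0],"rot":[0,0,0.04]},{"trans":[-0.001,0.046,0],"rot":[0,0,0.04]}]' > next.json && python3 jog.py next.json|sed -n '1,2p;4p'
echo '[{"trans":[-0.001,0.046,0],"rot":[0,0,0.04]},{"trans":[-0.001,0.046,0],"rot":[0,0,0.04]},{"trans":[-0.001,0.046,0],"rot":[0,0,0.04]},{"trans":[-0.001,0.046,0],"rot":[0,0,0.04]},{"trans":[-0.001,0.046,0],"rot":[0,0,0.04]}]' > next.json && python3 jog.py next.json|sed -n '1,2p;4,6p'
python3 go.py
```

```text
t: 9.55
ee_pos: [594.3, 174.0, 147.8]
ft_force: [-1.2, -1.3, 7.8]
t: 9.97
ee_pos: [616.1, 166.4, 147.8]
ft_force: [-0.7, -0.1, 7.1]
width: 15.7
grasp_force: 30.0
t 9.97 pos [616.1 166.4 147.8] xang 1.126 zdir [ 0.001  0.001 -1.   ] q [0.25 0.55 1.66 0.   0.93 0.69] w 15.7 g 30.0 F [-0.7 -0.1  7.1]
```

```bash
for i in 1; do :; done
echo '[{"trans":[-0.001,0.046,0],"rot":[0,0,0.04]},{"trans":[-0.001,0.046,0],"rot":[0,0,0.04]},{"trans":[-0.001,0.046,0],"rot":[0,0,0.04]},{"trans":[-0.001,0.046,0],"rot":[0,0,0.04]},{"trans":[-0.001,0.046,0],"rot":[0,0,0.04]}]' > next.json && python3 jog.py next.json|sed -n '2p;4,6p'
echo '[{"trans":[-0.001,0.046,0],"rot":[0,0,0.04]},{"trans":[-0.001,0.046,0],"rot":[0,0,0.04]},{"trans":[-0.001,0.046,0],"rot":[0,0,0.04]},{"trans":[-0.001,0.046,0],"rot":[0,0,0.04]},{"trans":[-0.001,0.046,0],"rot":[0,0,0.04]}]' > next.json && python3 jog.py next.json|sed -n '2p;4,6p'
echo '[{"trans":[-0.001,0.046,0],"rot":[0,0,0.04]},{"trans":[-0.001,0.046,0],"rot":[0,0,0.04]},{"trans":[-0.001,0.046,0],"rot":[0,0,0.04]},{"trans":[-0.001,0.046,0],"rot":[0,0,0.04]},{"trans":[-0.001,0.046,0],"rot":[0,0,0.04]}]' > next.json && python3 jog.py next.json|sed -n '2p;4,6p'
echo '[{"trans":[-0.001,0.046,0],"rot":[0,0,0.04]},{"trans":[-0.001,0.046,0],"rot":[0,0,0.04]},{"trans":[-0.001,0.046,0],"rot":[0,0,0.04]},{"trans":[-0.001,0.046,0],"rot":[0,0,0.04]},{"trans":[0,0.023,0],"rot":[0,0,0.02]}]' > next.json && python3 jog.py next.json|sed -n '2p;4,6p'
echo '[{},{}]' > next.json && python3 jog.py next.json|sed -n '2p;4,6p'
python3 go.py
python3 - <<'E'
from h import *
import pickle
a=snap("scene");b=snap("top");pickle.dump((a,b),open("c3.pkl","wb"))
A=cv2.resize(a["img"][195:305,230:370],None,fx=2.8,fy=2.8,interpolation=2);B=cv2.resize(b["img"][160:270,190:330],None,fx=2.8,fy=2.8,interpolation=2)
cv2.imwrite("pics/p3.png",np.hstack([A,B])[:,:,::-1])
E
```

```text
ee_pos: [635.7, 154.6, 147.8]
ft_force: [-0.4, 0.4, 5.5]
width: 15.6
grasp_force: 30.0
ee_pos: [652.7, 139.1, 147.8]
ft_force: [-1.3, 1.3, 5.8]
width: 15.5
grasp_force: 30.0
ee_pos: [666.2, 120.5, 147.8]
ft_force: [-0.7, 1.5, 5.3]
width: 15.8
grasp_force: 30.0
ee_pos: [675.1, 101.4, 147.9]
ft_force: [0.1, 2.2, 5.8]
width: 15.3
grasp_force: 30.0
ee_pos: [675.1, 101.3, 147.8]
ft_force: [0.2, -0.0, 4.8]
width: 15.3
grasp_force: 30.0
t 11.8 pos [675.1 101.3 147.8] xang 0.347 zdir [ 0.002  0.    -1.   ] q [0.13 0.61 1.55 0.   0.98 1.35] w 15.3 g 30.0 F [ 0.2 -0.   4.8]
```

View pics/p3.png

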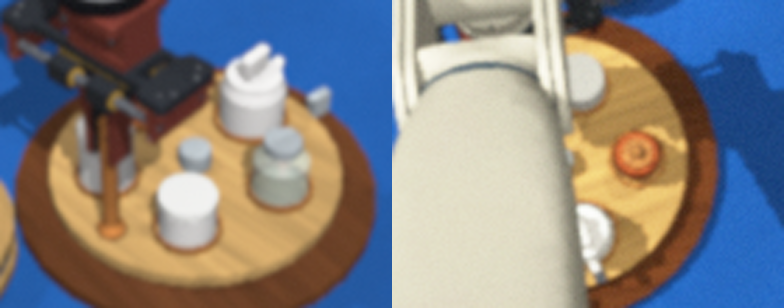

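Scaled: 4.6 mm is 0.046, 3.45 mm is 0.0345.

```bash
echo '[{"trans":[0,0.023,0],"rot":[0,0,0.02]},{"trans":[-0.001,0.046,0],"rot":[0,0,0.04]},{"trans":[-0.001,0.046,0],"rot":[0,0,0.04]},{"trans":[0,0.0345,0],"rot":[0,0,0.03]},{"trans":[0,0.0345,0],"rot":[0,0,0.03]}]' > next.json && python3 jog.py next.json|sed -n '2p;4,6p'
echo '[{"trans":[0,0.023,0],"rot":[0,0,0.02]},{"trans":[0,0.0115,0],"rot":[0,0,0.01]},{},{}]' > next.json && python3 jog.py next.json|sed -n '2p;4,6p'
python3 go.py
python3 - <<'E'
from h import *
import pickle
a=snap("scene");b=snap("top");pickle.dump((a,b),open("c4.pkl","wb"))
A=cv2.resize(a["img"][200:260,280:360],None,fx=9,fy=9,interpolation=2)
C=np.array([565.4,62.8])
cv2.imwrite("pics/p4.png",A[:,:,::-1])
f=lambda X:np.round((proj(a,X)+.5-[280,200])*9-.5)
for th in(-2.97,-2.99,-3.01):
  p=lambda r,z,d=0:f([C[0]+r*np.cos(th)-d*np.sin(th),C[1]+r*np.sin(th)+d*np.cos(th),z])
  print(th,"ptr tip top edges",p(146,42,5),p(146,42,-5),"ptr outer",p(172,42,5),p(172,42,-5),"nib outer top",p(140,41,6),p(140,41,-6),"nib inner",p(126,41,6),"lip",p(129,91))
E
```

```text
ee_pos: [679.8, 84.0, 147.8]
ft_force: [-0.8, 1.0, 5.8]
width: 15.1
grasp_force: 30.0
ee_pos: [680.4, 80.3, 147.8]
ft_force: [0.2, -0.6, 5.9]
width: 15.4
grasp_force: 30.0
t 12.65 pos [680.4  80.3 147.8] xang 0.158 zdir [ 0.002  0.    -1.   ] q [0.1  0.61 1.55 0.   0.98 1.51] w 15.4 g 30.0 F [ 0.2 -0.6  5.9]
-2.97 ptr tip top edges [523. 264.] [545. 280.] ptr outer [582. 231.] [604. 247.] nib outer top [507. 272.] [533. 292.] nib inner [474. 290.] lip [506. 173.]
-2.99 ptr tip top edges [530. 269.] [551. 285.] ptr outer [590. 237.] [612. 253.] nib outer top [513. 277.] [539. 297.] nib inner [480. 294.] lip [512. 177.]
-3.01 ptr tip top edges [536. 273.] [557. 290.] ptr outer [598. 242.] [619. 259.] nib outer top [519. 281.] [545. 302.] nib inner [486. 299.] lip [517. 181.]
```

View pics/p4.png

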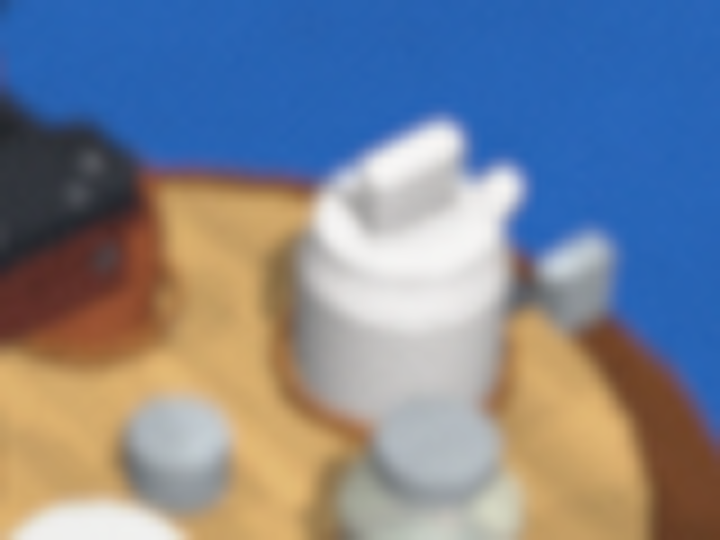

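Run:
```python
from h import *
import pickle
d=pickle.load(open("c0.pkl","rb"));T=d["top"];im=T["img"].astype(int)
R,G,B=im[...,0],im[...,1],im[...,2]
yy,xx=np.mgrid[:420,:560]
def cen(w,box):
    x0,y0,x1,y1=box;w=w[y0:y1,x0:x1];return np.array([(w*xx[y0:y1,x0:x1]).sum(),(w*yy[y0:y1,x0:x1]).sum()])/w.sum(),w.sum()
wp=np.clip((B-80)/120.,0,1)*(G>110)*(R>110)   # pointer: light grey
p,n=cen(wp,(248,260,266,280));P=atz(T,p,42);print("pointer c",np.round(P,1),n)
print(im[262:278,252:264].tolist()[::3] if n<15 else "")
# dark nib
dk=(R<130)*(G<115)*(R-B<45)*1.
q,m=cen(dk,(288,217,298,227));N=atz(T,q,41);print("nib c",np.round(N,1),m)
C=np.array([565.6,63.0])
# disc fit: light wood outline, convex hull -> ellipse centre
m=((R>150)&(G>120)&(R-B>50)&(G-B>15)).astype(np.uint8);z=np.zeros_like(m);z[165:270,195:305]=m[165:270,195:305]
z=cv2.morphologyEx(z,cv2.MORPH_OPEN,np.ones((3,3)))
k=max(cv2.findContours(z,0,1)[0],key=cv2.contourArea);h=cv2.convexHull(k)[:,0]
W=np.array([atz(T,u,36)[:2] for u in h]);(cx,cy)=0,0
from scipy.optimize import least_squares
s=least_squares(lambda v:np.hypot(*(W-v[:2]).T)-v[2],[565,63,140],loss='soft_l1');print("disc",np.round(s.x,2),len(h))
for c in(C,s.x[:2]):
  an=lambda X:np.arctan2(X[1]-c[1],X[0]-c[0]);print("ptr",an(P),np.hypot(*(P[:2]-c)),"nib",an(N),np.hypot(*(N[:2]-c)))
# current scene picture, enlarged nib/pointer
a=pickle.load(open("c4.pkl","rb"))[0]
cv2.imwrite("pics/p5.png",cv2.resize(a["img"][216:242,326:354],None,fx=20,fy=20,interpolation=2)[:,:,::-1])
```

```text
pointer c [416.3  42.1  42. ] 50.458333333333336

nib c [552.  -69.6  41. ] 15.0
disc [567.41  64.41 140.45] 40
ptr -3.002477602807186 150.73955163846006 nib -1.6731203874278626 133.3332612857173
ptr -2.9949673889413178 152.7273415308304 nib -1.685361751537386 134.9313573969165
```

View pics/p5.png

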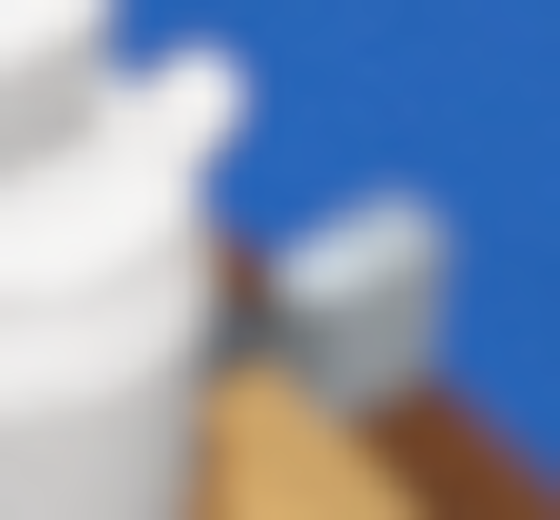

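Scaled: 0.5 mm is 0.005, 0.4 mm is 0.004.

```bash
echo '[{"trans":[0,0.005,0],"rot":[0,0,0.004]},{"trans":[0,0.004,0],"rot":[0,0,0.004]},{},{},{}]' > next.json && python3 jog.py next.json|sed -n '2p;4,6p'
python3 go.py
python3 - <<'E'
from h import *
a=snap("scene")
save(a,"p6.png",(220,180,380,300),5)
E
```

```text
ee_pos: [680.5, 79.8, 147.9]
ft_force: [-0.8, 0.7, 6.2]
width: 15.7
grasp_force: 30.0
t 13.17 pos [680.5  79.8 147.9] xang 0.15 zdir [ 0.002  0.001 -1.   ] q [0.1  0.61 1.55 0.   0.98 1.52] w 15.7 g 30.0 F [-0.8  0.7  6.2]
```

View pics/p6.png

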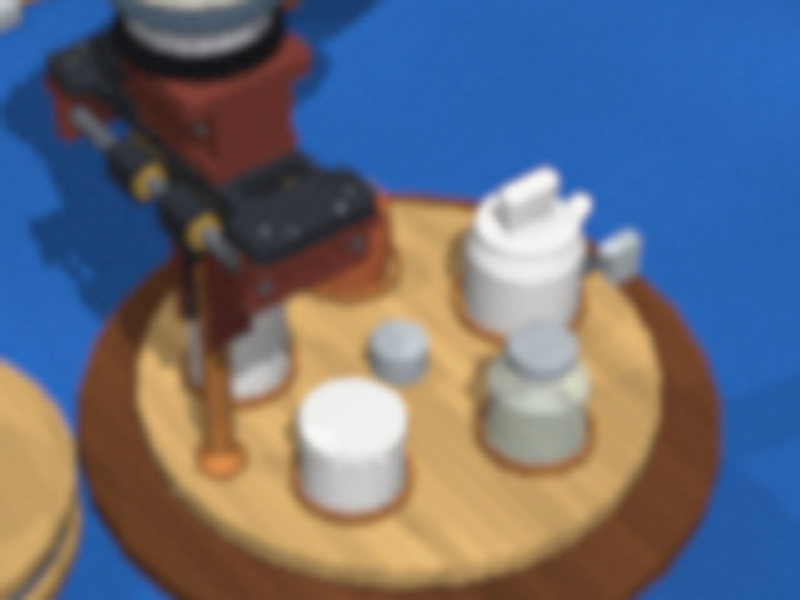

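All jars are seated. The pot lip is at (583,207), the nib at about (595,262) meets the pointer at (620,255), and the gripper holds the handle.

```bash
python3 -c "
from workcell import ctrl, vision, close_job, get_obs
print(close_job())"
```

```text
the job is handed in; nothing more can be done
None
```

I turned the pot's lip out over the nib (within about 0.01 rad), released it upright, then turned the carousel until the nib stood at the pointer (estimated within about 0.02 rad), and handed in at about 13 s of robot time with the gripper still holding the handle and the jars in view in their seats; no verdict was returned.

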